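Change over the vial trays

TASK

Change over the vial trays on the clinic desk: first push the yellow-lipped tray, which was left out, fully home into its housing; then hook a fingertip behind the lip of the blue tray and draw it out along its rail all the way to its stop. Use only the fingertips: do not pinch either lip, and leave the jar, the bottle and the mug standing where they are.

Things in the scene. Friction and masses are not known exactly. Their poses are not given: they have to be found in the camera images.
- yellow_tray (a joint): How far the yellow tray is drawn out of its white housing, in m: 0 = fully home, 0.12 = fully out at its stop. Starts 0.06 to 0.11 out. It runs straight and level on its rail with about 1.5 N of friction and light damping, stays where it is left and cannot leave the rail.
- yellow_lip (a point): Mid top edge of the yellow tray's upright lip, on its rear face (towards the housing), 44 mm above the desk; rides with the tray. x axis: level, straight into the housing (the tray opens along -x); y along the lip; z up. Lip: 106 mm wide, 10 mm thick (x -10 to 0 mm), 8 to 44 mm above the desk, its outer half 5 mm lower. Behind it an open finger well, x 0 to 45 mm, floor 13 mm above the desk; then the vial block, top 49 mm above the desk.
- yellow_module: Housing of the yellow tray, fixed to the desk: white box 190 mm deep (x 0 to 190 mm), 130 mm wide (y), 58 mm tall, open at the front, with a yellow patch on its roof. Origin: middle of the foot of its open front; x points into it, z up. With the tray home, the lip's rear face is 50 mm in front of it.
- blue_tray (a joint): How far the blue tray is drawn out of its white housing, in m: 0 = fully home, 0.12 = fully out at its stop. Starts 0 to 0.02 out. It runs straight and level on its rail with about 1.5 N of friction and light damping, stays where it is left and cannot leave the rail.
- blue_lip (a point): Mid top edge of the blue tray's upright lip, on its rear face (towards the housing), 44 mm above the desk; rides with the tray. x axis: level, straight into the housing (the tray opens along -x); y along the lip; z up. Lip: 106 mm wide, 10 mm thick (x -10 to 0 mm), 8 to 44 mm above the desk, its outer half 5 mm lower. Behind it an open finger well, x 0 to 45 mm, floor 13 mm above the desk; then the vial block, top 49 mm above the desk.
- blue_module: Housing of the blue tray, fixed to the desk: white box 190 mm deep (x 0 to 190 mm), 130 mm wide (y), 58 mm tall, open at the front, with a blue patch on its roof. Origin: middle of the foot of its open front; x points into it, z up. With the tray home, the lip's rear face is 50 mm in front of it.
- amber_jar: Bystander: amber glass jar with a white cap, 44 mm across, 65 mm tall, standing on the desk between the two housings; origin at the centre of its underside.
- gel_bottle: Bystander: clear bottle with a green cap, 56 mm across, 130 mm tall, standing on the desk to the left; origin at the centre of its underside.
- mug: Bystander: white mug, 76 mm across, 88 mm tall, with a handle, standing on the desk to the right; origin at the centre of its underside.

How it is judged (in metres and radians):
On the way, in this order (a step that is already met when the one before it is completed fails the run):
1. the yellow tray is pushed fully home (within 6 mm) while the blue tray is still in (less than 35 mm out) (value of joint yellow_tray below 0.006 m and value of joint blue_tray below 0.035 m), for 0.2 s.
2. a finger draws the blue tray out by pressing on the rear face of its lip (seen while it is more than 40 mm out) (value of joint blue_tray above 0.04 m and contact force between the fingers and blue_lip_back above 0.3 N), for 0.05 s.
At the end, for the whole second after the job is handed in: The blue tray is out at its stop (within 8 mm), the yellow tray is fully home (within 6 mm), both at rest; jar, bottle and mug stand upright within 20 mm of where they were (value of joint blue_tray above 0.112 m and value of joint yellow_tray below 0.006 m and velocity of joint blue_tray between -0.01 and 0.01 m/s and velocity of joint yellow_tray between -0.01 and 0.01 m/s and distance of each of amber_jar, gel_bottle, mug from where it was at the start of the episode below 0.02 m and angle between each of amber_jar, gel_bottle, mug's own z axis and vertical below 0.15 rad); the robot touches nothing.
It fails at once if the yellow tray's lip is pinched between the fingers (front and rear faces pressed at once) (contact force between the fingers and yellow_lip_front above 1 N and contact force between the fingers and yellow_lip_back above 1 N).
It fails at once if the blue tray's lip is pinched between the fingers (front and rear faces pressed at once) (contact force between the fingers and blue_lip_front above 1 N and contact force between the fingers and blue_lip_back above 1 N).
It fails at once if the amber jar is moved more than 20 mm or tipped (distance of amber_jar from where it was at the start of the episode above 0.02 m or angle between amber_jar's own z axis and vertical above 0.3 rad).
It fails at once if the gel bottle is moved more than 20 mm or tipped (distance of gel_bottle from where it was at the start of the episode above 0.02 m or angle between gel_bottle's own z axis and vertical above 0.3 rad).
It fails at once if the mug is moved more than 20 mm or tipped (distance of mug from where it was at the start of the episode above 0.02 m or angle between mug's own z axis and vertical above 0.3 rad).
It also fails if it takes over 50 s, if anything falls off the work surface, if the arm or the gripper's body presses on something with over 40 N, if the wrist force passes 120 N, or if a joint passes its speed limit or range.

ROBOT

A 6-joint arm with a two-finger parallel gripper is mounted at the origin on the work surface. World frame = base frame: x ahead of the robot, y to its left, z up, the work surface at z = 0. Lengths are in mm, angles in rad, forces in N, time in s.
With the tool pointing down it reaches from about 325 to 900 mm from the base axis. Payload 3.5 kg.
Tool frame: the origin (TCP) lies at the centre of the arm's flange, where the gripper is bolted on; the fingertips stand 173 mm ahead of it and the grasp point (between the pads) lies 155 mm ahead of it; x points along the fingers, z is the direction in which the jaws open and shut, and the axes are right-handed (so a half turn about x gives the same grasp; the last joint's range is limited). The gripper opens to 85 mm and grips with 20 to 120 N. Pads are 22 mm wide; open, the fingers measure 114 mm over their backs; the gripper's body (76 mm by 85 mm) begins 54 mm behind the grasp point. The pads swing forward as they close: fully open they stand 13 mm farther back than shut.
Start: joints at [-1.382, 0.276, -0.026, 1.268, 0, 1.467], TCP at [179.786, -598.581, 404.713] pointing down, gripper open.
Joint ranges: [-3.12, 3.12], [-0.85, 1.88], [-1.08, 1.24], [-1.95, 2.15], [-1.57, 1.53], [-3.14, 3.14]. Speed limits (rad/s): [2.57, 2.57, 3.14, 3.14, 3.14, 3.14].

INTERFACE

Orientations are given as a rotation vector (axis times angle).
In Python, from bench import r, viewer, order, models gives the robot as it stands.
- The arm moves only by the shell command python3 -m handwheel 'ROWS'. ROWS is JSON, a list of rows, each a list of 3 entries, a list of its own where there are three numbers: the shift along the tool's x, y, z in mm, then the turn, a rotation vector about the tool's x, y, z in rad, then the gripper command: -1 is fully open, 1 is shut, values between are in proportion. A call has exactly 10 rows; each row is the pose to reach, as a shift and turn from the pose measured when the call began, along the tool's axes at that moment; what a row does not reach only later rows make up. A row lasts 1/10 s, in which the tool goes at most 50 mm and 8.59 degrees, less where a joint would pass 70% of its speed; a pose out of reach is approached as far as the arm can. A call with a gripper value outside its range is refused whole. The fingers move at their own pace and stop on an object; the grip force is fixed at half the most. Time passes only in rows, so rows that repeat a pose let the fingers close, or fill a call up. It gives the time, the measured TCP pose, the force and the opening at its end, in the units of the state.
- r.state(): the state, without advancing time (a new reading comes with each control period).
- viewer.get_image(name): name is "side" or "top" or "wrist"; returns a dict with "frame" (420x560x3 uint8, red, green, blue), "intrinsics" (3x3 intrinsics, pixels), "origin" and "rotation" of the camera in the world. Camera axes: x right, y down, z forward; pixel columns grow to the right and rows downward; lengths in mm; the calibration is good to about 2 mm. A picture is of the moment at which its call begins. There is no depth.
- order.hand_in(): hands the job in, once; it reports no verdict.
Trained networks look in a picture, given as the dict that the camera call returned (one of the last four; its "shot" number tells which), for a name from the list of things; names that differ only in an ending like _2 or _b are one class to them, and where a whole thing is asked for, a point or a joint stands for the part that bears it (a point fixed in the world has none). Each returns a list of dicts, best first, with "p" (0 to 1); they miss things now and then, are a little off and sometimes report something else, mostly with a low value. They report only what shows in the picture. A call takes as long as a camera call.
- models.recognise(picture, name): "box" ([left, top, width, height] in pixels, round what is visible of it).
- models.cut_out(picture, name): "pixels" (420x560 bool, what is visible of it) and "box" ([left, top, width, height] in pixels, round what is visible of it).
- models.place_of(picture, name): "location" ([row, column] in pixels: a listed point, or the origin of a listed thing).
The state is a dict: "t": time; "q": joint angles; "joint_velocities": joint speeds; "joint_efforts": joint torques, N m; "position": TCP position; "tool_rot": TCP orientation; "force": force on the tool from outside, world axes, zero at the start; "moment": the same for the moment, N m; "gripper_width": finger opening in mm.
Only numpy, scipy, OpenCV 4.12 (cv2) and the standard library are available. Lean on these libraries where they do the work, as an engineer would, in place of code of your own. Each camera call takes 0.05 s, during which the arm holds its last target.

## Working session

There is one attempt and no reset: what is moved stays moved. The work goes in short steps, Python scripts to look and compute and a shell command to move; the robot and the scene stay as the last step left them, time stands still between calls to the robot, and variables do not carry over. Pictures are saved under pics/ and viewed, and the job is handed in when it is done.

```bash
ls; mkdir -p pics; cat > h.py <<'E'
import numpy as np, cv2
from bench import r, viewer, order, models
def save(p,n): cv2.imwrite(f'pics/{n}.png',p['frame'][:,:,::-1])
def ray(p,rc):
    K=np.array(p['intrinsics']);d=np.linalg.inv(K)@[rc[1],rc[0],1.];return np.array(p['origin'],float),np.array(p['rotation'])@d
def onz(p,rc,z):
    o,d=ray(p,rc);return o+d*(z-o[2])/d[2]
def proj(p,X):
    K=np.array(p['intrinsics']);c=np.array(p['rotation']).T@(np.array(X,float)-p['origin']);u=K@c;return u[1]/u[2],u[0]/u[2]
E
python3 - <<'E'
from h import *
np.set_printoptions(precision=3,suppress=True)
s=r.state();print(s)
Z=dict(yellow_lip=44,blue_lip=44,yellow_module=0,blue_module=0,amber_jar=0,gel_bottle=0,mug=0)
for n in ['top','side']:
    p=viewer.get_image(n);save(p,n+'0');print(n,p['origin'])
    for k,z in Z.items():
        for l in models.place_of(p,k)[:2]:
            print(k,round(l['p'],2),np.round(l['location']),onz(p,l['location'],z))
E
```

```text
pics
{'t': 0.0, 'q': array([-1.382,  0.277, -0.028,  1.268,  0.   ,  1.467]), 'joint_velocities': array([-0.   , -0.001,  0.001,  0.002,  0.002,  0.001]), 'joint_efforts': array([ -0.001, -44.551,  29.52 ,   0.016,  -0.   ,  -0.   ]), 'position': array([ 179.719, -598.194,  403.514]), 'tool_rot': array([ 0.993,  1.335, -0.991]), 'force': array([0.298, 0.104, 0.32 ]), 'moment': array([ 0.031, -0.037, -0.023]), 'gripper_width': 85.2650865453962}
top [ 445.784    7.639 1410.746]Traceback (most recent call last):
  File "<stdin>", line 9, in <module>
  File "h.py", line 7, in onz
    o,d=ray(p,rc);return o+d*(z-o[2])/d[2]
                                      ~^^^
IndexError: invalid index to scalar variable.
```

```bash
python3 - <<'E'
from h import *
p=viewer.get_image('top');print(p['rotation'],p['intrinsics'])
E
sed -i "s/^def save/from scipy.spatial.transform import Rotation as R\ndef RM(p):\n    return R.from_rotvec(p['rotation']).as_matrix()\ndef save/; s/np.array(p\['rotation'\])/RM(p)/" h.py
python3 - <<'E'
from h import *
np.set_printoptions(precision=3,suppress=True)
Z=dict(yellow_lip=44,blue_lip=44,yellow_module=0,blue_module=0,amber_jar=0,gel_bottle=0,mug=0)
for n in ['top','side']:
    p=viewer.get_image(n);save(p,n+'0');print(n,p['origin'])
    for k,z in Z.items():
        for l in models.place_of(p,k)[:2]:
            print(k,round(l['p'],2),np.round(l['location']),onz(p,l['location'],z))
E
```

```text
[-2.1647184   2.1677563  -0.12563402] [[537.81857332   0.         277.36937181]
 [  0.         537.81857332 208.46165399]
 [  0.           0.           1.        ]]
top [ 445.784    7.639 1410.746]
yellow_lip 0.74 [238. 200.] [524.582 197.196  44.   ]
blue_lip 0.89 [219. 345.] [ 570.794 -171.561   44.   ]
blue_lip 0.26 [200. 282.] [620.893  -9.829  44.   ]
yellow_module 0.74 [188. 201.] [659.342 203.066   0.   ]
blue_module 0.61 [200. 343.] [ 626.356 -171.784    0.   ]
blue_module 0.25 [220. 343.] [ 573.503 -171.774    0.   ]
amber_jar 0.84 [201. 280.] [622.805  -5.887   0.   ]
gel_bottle 0.75 [219. 137.] [576.028 370.932   0.   ]
gel_bottle 0.21 [217. 343.] [ 579.589 -171.866    0.   ]
mug 0.69 [256. 428.] [ 478.908 -392.915    0.   ]
side [537.886 860.547 787.076]
yellow_lip 0.88 [278. 305.] [519.733 192.681  44.   ]
yellow_lip 0.71 [134. 322.] [ 485.607 -325.002   44.   ]
blue_lip 0.96 [166. 288.] [ 569.207 -170.546   44.   ]
yellow_module 0.62 [289. 238.] [650.732 192.373   0.   ]
blue_module 0.95 [177. 266.] [ 625.545 -178.814    0.   ]
amber_jar 0.76 [221. 260.] [624.535 -10.711   0.   ]
amber_jar 0.54 [290. 235.] [655.055 197.635   0.   ]
gel_bottle 0.77 [371. 272.] [569.233 371.541   0.   ]
mug 0.57 [134. 322.] [ 483.08  -395.682    0.   ]
```

View pics/top0.png

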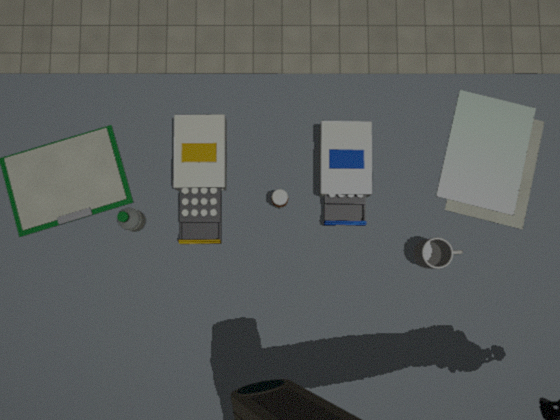

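View pics/side0.png

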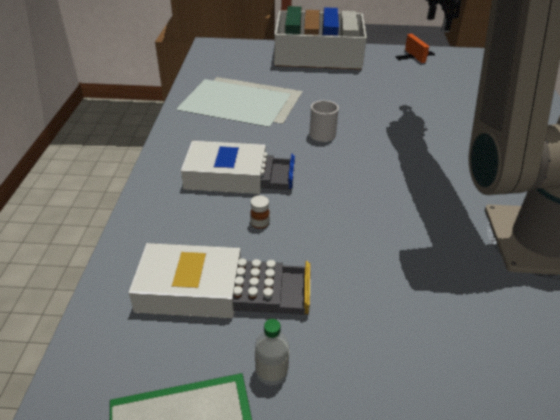

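```bash
python3 - <<'E'
from h import *
np.set_printoptions(precision=2,suppress=True)
p=viewer.get_image('top');f=p['frame'].astype(int)
white=((f.min(2)>130)).astype(np.uint8)
for nm,(x0,x1,y0,y1),hue in [('yellow',(165,235,105,196),'y'),('blue',(312,380,112,202),'b')]:
    m=np.zeros_like(white);m[y0:y1,x0:x1]=white[y0:y1,x0:x1]
    R_,G,B=f[...,0],f[...,1],f[...,2]
    col=((R_-B)>70) if hue=='y' else ((B-R_)>60)
    roof=np.zeros_like(m);roof[y0:y1,x0:x1]=(m|col)[y0:y1,x0:x1]
    n,lab,st,_=cv2.connectedComponentsWithStats(roof);roof=(lab==1+np.argmax(st[1:,4])).astype(np.uint8)
    c=max(cv2.findContours(roof,0,2)[0],key=cv2.contourArea)
    print(nm,'roof',np.array([onz(p,(b,a),58)[:2] for a,b in cv2.boxPoints(cv2.minAreaRect(c))]))
    for lo,hi,what,z in [(y0+20,y0+70,'patch',58),(y1-2,y1+60,'lip',44)]:
        q=np.zeros_like(m);q[lo:hi,x0:x1]=col[lo:hi,x0:x1]
        pt=cv2.findNonZero(q)
        if pt is None: print(what,'none');continue
        print(what,np.array([onz(p,(b,a),z)[:2] for a,b in cv2.boxPoints(cv2.minAreaRect(pt))]))
img=cv2.resize(p['frame'][100:255,165:385],None,fx=3.6,fy=3.6,interpolation=2)
cv2.imwrite('pics/z1.png',img[:,:,::-1])
E
```

```text
yellow roof [[654.74 263.9 ]
 [839.84 267.54]
 [839.8  141.24]
 [654.62 139.46]]
patch [[766.17 245.6 ]
 [766.12 161.04]
 [719.21 160.51]
 [719.27 244.75]]
lip [[518.31 251.14]
 [518.17 149.65]
 [510.56 149.57]
 [510.7  251.  ]]
blue roof [[ 823.83 -114.1 ]
 [ 823.78 -240.56]
 [ 628.58 -236.46]
 [ 628.71 -111.98]]
patch [[ 747.64 -133.79]
 [ 747.58 -218.43]
 [ 703.35 -217.58]
 [ 703.41 -133.23]]
lip [[ 566.25 -120.17]
 [ 566.12 -222.31]
 [ 558.44 -222.16]
 [ 558.57 -120.09]]
```

View pics/z1.png

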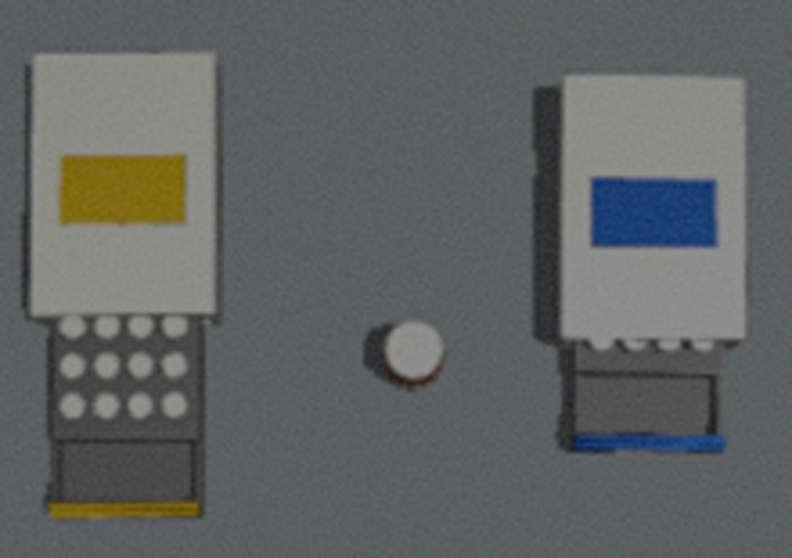

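```bash
cat >> h.py <<'E'
def st():
    s=r.state();M=R.from_rotvec(s['tool_rot']).as_matrix();return s,M
def rel(target,yaw=None,zsign=1):
    """shift & turn in tool axes to world target; jaw axis z_tool along zsign*(yaw+90deg)"""
    s,M=st();sh=M.T@(np.array(target,float)-s['position'])
    zt=zsign*np.array([-np.sin(yaw),np.cos(yaw),0]);xt=np.array([0,0,-1.]);T=np.column_stack([xt,np.cross(zt,xt),zt])
    return sh,R.from_matrix(M.T@T).as_rotvec()
E
python3 - <<'E'
from h import *
np.set_printoptions(precision=3,suppress=True)
s,M=st();print(M,s['t'])
for zs in (1,-1):print(rel((420,-200,320),0.01,zs),rel((430,200,300),0.01,zs))
E
```

```text
[[ 0.     0.958  0.288]
 [-0.     0.288 -0.958]
 [-1.     0.     0.   ]] 1.0
(array([  84.726,  344.712, -312.655]), array([-2.86,  0.  ,  0.  ])) (array([ 104.705,  469.362, -692.87 ]), array([-2.86,  0.  ,  0.  ]))
(array([  84.726,  344.712, -312.655]), array([ 0.282,  0.   , -0.   ])) (array([ 104.705,  469.362, -692.87 ]), array([ 0.282,  0.   , -0.   ]))
```

```bash
python3 -m handwheel '[[[10,34,-31],[-0.14,0,0],1],[[20,69,-62],[-0.28,0,0],1],[[30,105,-95],[-0.42,0,0],1],[[40,140,-125],[-0.56,0,0],1],[[50,175,-155],[-0.7,0,0],1],[[60,210,-190],[-0.84,0,0],1],[[68,245,-220],[-0.98,0,0],1],[[75,280,-250],[-1.12,0,0],1],[[80,312,-280],[-1.26,0,0],1],[[85,345,-313],[-1.4,0,0],1]]'
python3 - <<'E'
from h import *
np.set_printoptions(precision=3,suppress=True)
s,M=st();print(s['q'],s['position'])
print(rel((430,200,300),0.01,1))
E
```

```text
t: 2.0
position: [420.9, -198.1, 319.9]
tool_rot: [-0.1, 1.568, 0.099]
force: [1.1, 0.3, 0.9]
gripper_width: 0.1
[-0.579  0.057 -0.477  1.035 -0.     0.865] [ 420.941 -198.084  319.862]
(array([ 19.57 , 393.783,  59.155]), array([-1.454,  0.   ,  0.001]))
```

```bash
python3 -m handwheel '[[[2,40,6],[-0.145,0,0],1],[[4,80,12],[-0.29,0,0],1],[[6,120,18],[-0.435,0,0],1],[[8,160,24],[-0.58,0,0],1],[[10,200,30],[-0.725,0,0],1],[[12,240,36],[-0.87,0,0],1],[[14,280,42],[-1.015,0,0],1],[[16,320,48],[-1.16,0,0],1],[[18,360,54],[-1.305,0,0],1],[[20,394,59],[-1.45,0,0],1]]'
python3 - <<'E'
from h import *
np.set_printoptions(precision=3,suppress=True)
s,M=st();print(s['q'],s['position'])
print(rel((465,200,198),0.01,1))
E
```

```text
t: 3.0
position: [429.7, 202.2, 299.8]
tool_rot: [-1.22, 1.202, 1.217]
force: [-0.4, -0.6, -1.0]
gripper_width: -0.3
[ 0.304  0.094 -0.483  0.991 -0.001  0.291] [429.686 202.243 299.826]
(array([101.898, -35.079,  -2.653]), array([ 0.003, -0.   ,  0.002]))
```

```bash
python3 -m handwheel '[[[20,-7,-1],[0,0,0],1],[[40,-14,-1],[0,0,0],1],[[60,-21,-2],[0,0,0],1],[[75,-27,-2],[0,0,0],1],[[85,-30,-2],[0,0,0],1],[[95,-33,-2.5],[0,0,0],1],[[100,-35,-2.5],[0,0,0],1],[[102,-35,-2.5],[0,0,0],1],[[102,-35,-2.5],[0,0,0],1],[[102,-35,-2.5],[0,0,0],1]]'
python3 - <<'E'
from h import *
p=viewer.get_image('side');save(p,'s2')
cv2.imwrite('pics/s2z.png',cv2.resize(p['frame'][180:340,120:380],None,fx=3,fy=3,interpolation=2)[:,:,::-1])
E
```

```text
t: 4.0
position: [465.1, 200.2, 198.4]
tool_rot: [-1.22, 1.201, 1.216]
force: [0.9, 0.6, 0.3]
gripper_width: -0.0
```

View pics/s2z.png

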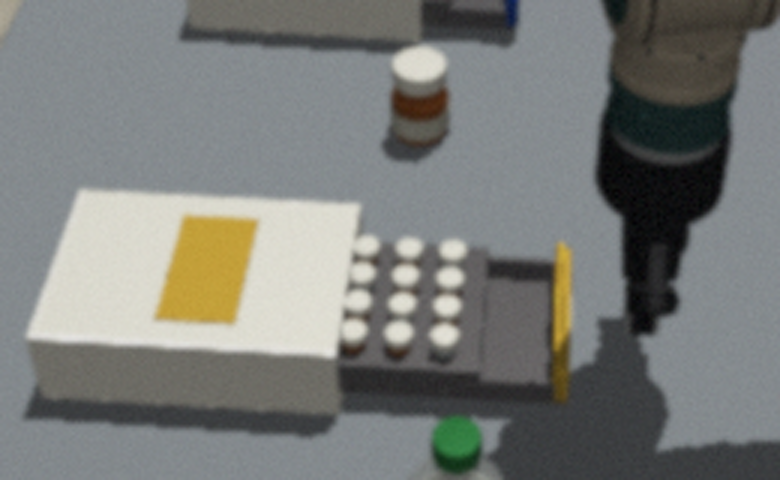

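```bash
python3 -m handwheel '[[[0,-10,0],[0,0,0],1],[[0,-20,0],[0,0,0],1],[[0,-28,0],[0,0,0],1],[[0,-36,0],[0,0,0],1],[[0,-45,0],[0,0,0],1],[[0,-55,0],[0,0,0],1],[[0,-65,0],[0,0,0],1],[[0,-75,0],[0,0,0],1],[[0,-84,0],[0,0,0],1],[[0,-92,0],[0,0,0],1]]'
python3 - <<'E'
from h import *
p=viewer.get_image('side');save(p,'s3');print(r.state()['force'],r.state()['position'])
cv2.imwrite('pics/s3z.png',cv2.resize(p['frame'][180:340,120:380],None,fx=3,fy=3,interpolation=2)[:,:,::-1])
E
```

```text
t: 5.05
position: [557.7, 201.2, 198.3]
tool_rot: [-1.22, 1.202, 1.216]
force: [-1.9, -0.5, -1.2]
gripper_width: 0.2
[-0.08065499  0.32242048  0.97168398] [559.24631941 201.33997279 198.77045523]
```

View pics/s3z.png

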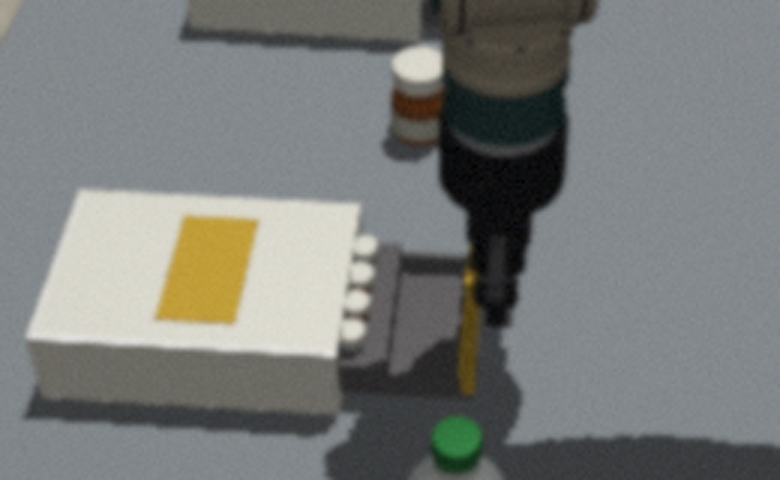

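```bash
python3 -m handwheel '[[[0,-5,0],[0,0,0],1],[[0,-10,0],[0,0,0],1],[[0,-14,0],[0,0,0],1],[[0,-17,0],[0,0,0],1],[[0,-19,0],[0,0,0],1],[[0,-20,0],[0,0,0],1],[[0,-21,0],[0,0,0],1],[[0,-22,0],[0,0,0],1],[[0,-23,0],[0,0,0],1],[[0,-24,0],[0,0,0],1]]'
```

```text
t: 6.1
position: [581.5, 201.6, 198.8]
tool_rot: [-1.218, 1.203, 1.218]
force: [-9.4, -0.6, 5.9]
gripper_width: 0.3
```

```bash
python3 -m handwheel '[[[0,-0.5,0],[0,0,0],1],[[0,-1,0],[0,0,0],1],[[0,-1.5,0],[0,0,0],1],[[0,-2,0],[0,0,0],1],[[0,-2.5,0],[0,0,0],1],[[0,-3,0],[0,0,0],1],[[0,-3.5,0],[0,0,0],1],[[0,-4,0],[0,0,0],1],[[0,-4,0],[0,0,0],1],[[0,-4,0],[0,0,0],1]]'
```

```text
t: 7.1
position: [582.8, 201.6, 198.8]
tool_rot: [-1.215, 1.208, 1.224]
force: [-11.9, -0.6, 9.4]
gripper_width: -0.2
```

```bash
python3 -m handwheel '[[[0,10,0],[0,0,0],1],[[0,25,0],[0,0,0],1],[[0,35,0],[0,0,0],1],[[-15,40,0],[0,0,0],1],[[-35,40,0],[0,0,0],1],[[-55,40,0],[0,0,0],1],[[-75,40,0],[0,0,0],1],[[-95,40,0],[0,0,0],1],[[-105,40,0],[0,0,0],1],[[-105,40,0],[0,0,0],1]]'
python3 - <<'E'
from h import *
np.set_printoptions(precision=3,suppress=True)
p=viewer.get_image('side');save(p,'s4')
for k in('yellow_lip','blue_lip'):
    for l in models.place_of(p,k)[:1]:print(k,l['p'],onz(p,l['location'],44))
print(rel((588,-171,290),-0.015,1))
cv2.imwrite('pics/s4z.png',cv2.resize(p['frame'][120:340,120:380],None,fx=2.7,fy=2.7,interpolation=2)[:,:,::-1])
E
```

```text
t: 8.1
position: [544.8, 201.4, 306.9]
tool_rot: [-1.217, 1.203, 1.221]
force: [0.9, 0.2, -0.5]
gripper_width: -0.1
yellow_lip 0.57 [597.543 194.035  44.   ]
(array([  13.086,  -40.04 , -372.55 ]), array([ 0.028, -0.   , -0.008]))
```

View pics/s4z.png

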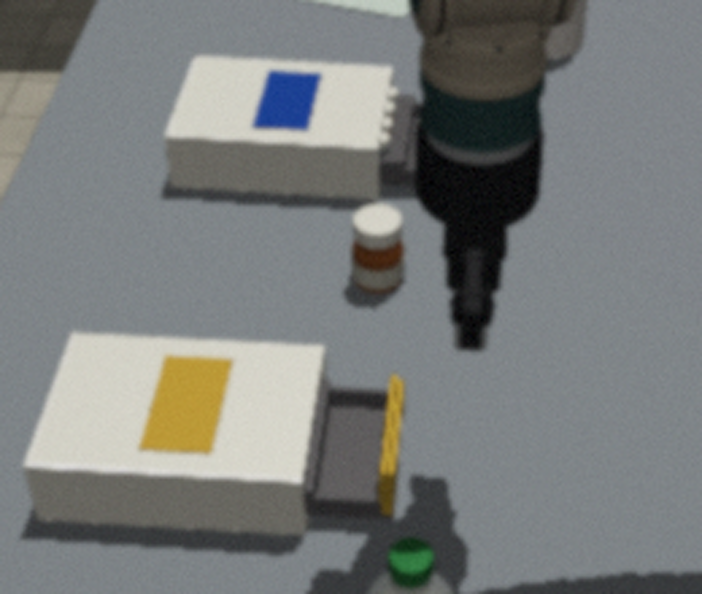

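```bash
python3 -m handwheel '[[[2,-5,-40],[0.01,0,0],1],[[4,-10,-80],[0.02,0,0],1],[[6,-15,-120],[0.03,0,0],1],[[8,-20,-160],[0.03,0,0],1],[[10,-25,-200],[0.03,0,0],1],[[11,-30,-245],[0.03,0,0],1],[[12,-35,-290],[0.03,0,0],1],[[13,-40,-330],[0.03,0,0],1],[[13,-43,-360],[0.03,0,0],1],[[13,-44,-372],[0.03,0,0],1]]'
python3 - <<'E'
from h import *
np.set_printoptions(precision=3,suppress=True)
for n in('side','top'):
    p=viewer.get_image(n);save(p,n+'5')
    for k in('yellow_lip','blue_lip'):
        for l in models.place_of(p,k)[:1]:print(k,l['p'],onz(p,l['location'],44))
    if n=='side':cv2.imwrite('pics/s5z.png',cv2.resize(p['frame'][80:240,150:350],None,fx=3.5,fy=3.5,interpolation=2)[:,:,::-1])
print(rel((592,-171,230),-0.015,1))
p=viewer.get_image('wrist');save(p,'w5')
E
```

```text
t: 9.25
position: [591.7, -173.1, 288.6]
tool_rot: [-1.19, 1.226, 1.202]
force: [-0.1, 0.2, 0.0]
gripper_width: -0.0
yellow_lip 0.97 [602.46  193.138  44.   ]
blue_lip 0.96 [ 572.232 -181.312   44.   ]
yellow_lip 0.89 [598.19  196.203  44.   ]
blue_lip 0.7 [ 566.181 -172.511   44.   ]
(array([59.582, -1.022, -2.196]), array([-0.  ,  0.  , -0.01]))
```

View pics/s5z.png

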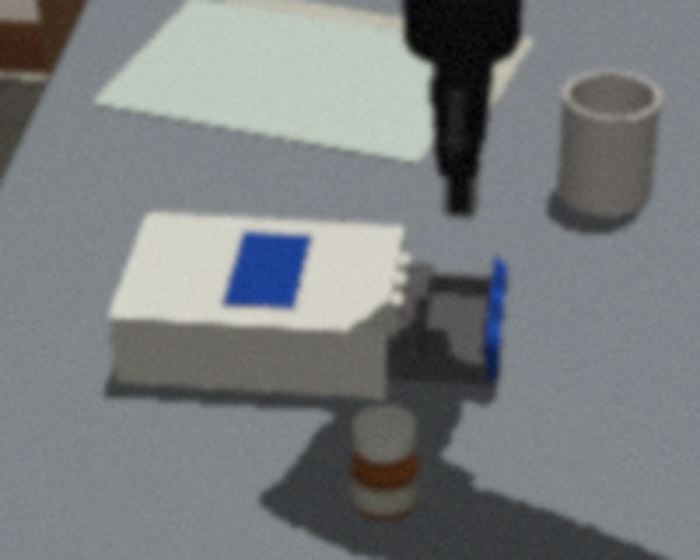

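View pics/w5.png

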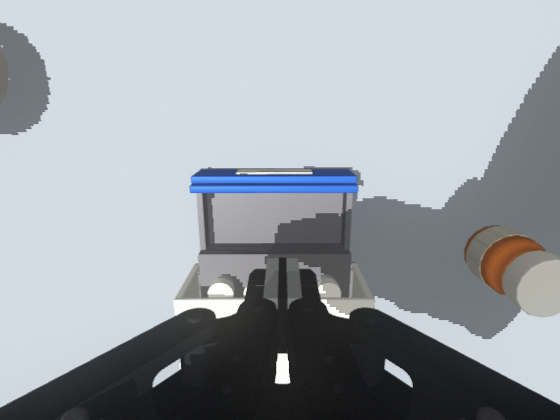

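```bash
python3 - <<'E'
from h import *
np.set_printoptions(precision=1,suppress=True)
p=viewer.get_image('wrist');print(p['origin'])
for rc in((191,275),(191,192),(191,356)):print('lip rear',onz(p,rc,44))
print('block edge top',onz(p,(249,275),49),onz(p,(246,275),13))
for l in models.place_of(p,'blue_lip')[:1]:print(l['location'],onz(p,l['location'],44))
print('tip',proj(p,(591.7,-173.1,288.6-173)),proj(p,(591.7,-173.1,24)))
E
```

```text
[ 518.2 -168.1  258.9]
lip rear [ 566.3 -173.3   44. ]
lip rear [ 565.5 -225.2   44. ]
lip rear [ 567.1 -122.7   44. ]
block edge top [ 603.2 -174.    49. ] [ 615.3 -175.    13. ]
[190.2, 275.0] [ 565.8 -173.3   44. ]
tip (np.float64(281.16130105083425), np.float64(273.5618467655876)) (np.float64(220.23386494477185), np.float64(276.6516097449459))
```

```bash
python3 -m handwheel '[[[15,1,-1],[0,0,0],1],[[30,2,-1],[0,0,0],1],[[40,3,-1],[0,0,0],1],[[48,3.5,-1],[0,0,0],1],[[54,3.5,-1],[0,0,0],1],[[59,3.5,-1],[0,0,0],1],[[63,3.5,-1],[0,0,0],1],[[66,3.5,-1],[0,0,0],1],[[68,3.5,-1],[0,0,0],1],[[68,3.5,-1],[0,0,0],1]]'
python3 - <<'E'
from h import *
p=viewer.get_image('wrist');save(p,'w6')
E
```

```text
t: 10.7
position: [587.8, -170.1, 222.1]
tool_rot: [-1.194, 1.223, 1.204]
force: [-0.8, -0.5, 0.7]
gripper_width: 0.2
```

View pics/w6.png

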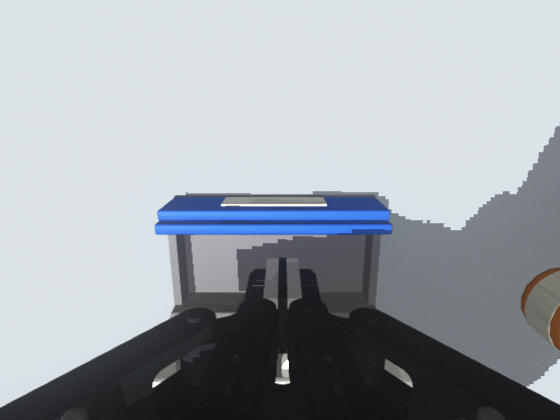

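```bash
python3 -m handwheel '[[[4,0,0],[0,0,0],1],[[8,0,0],[0,0,0],1],[[12,0,0],[0,0,0],1],[[15,0,0],[0,0,0],1],[[18,0,0],[0,0,0],1],[[20,0,0],[0,0,0],1],[[22,0,0],[0,0,0],1],[[23,0,0],[0,0,0],1],[[23,0,0],[0,0,0],1],[[23,0,0],[0,0,0],1]]'
python3 - <<'E'
from h import *
p=viewer.get_image('side');save(p,'s7')
cv2.imwrite('pics/s7z.png',cv2.resize(p['frame'][80:240,150:350],None,fx=3.5,fy=3.5,interpolation=2)[:,:,::-1])
E
```

```text
t: 11.75
position: [587.7, -170.1, 199.4]
tool_rot: [-1.194, 1.223, 1.204]
force: [0.3, 0.3, -0.2]
gripper_width: -0.1
```

View pics/s7z.png

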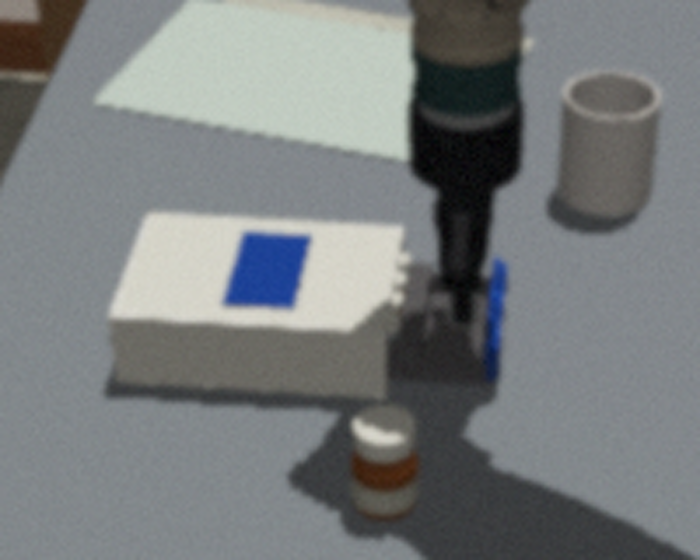

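```bash
python3 -m handwheel '[[[0,5,0],[0,0,0],1],[[0,12,0],[0,0,0],1],[[0,22,0],[0,0,0],1],[[0,32,0],[0,0,0],1],[[0,43,0],[0,0,0],1],[[0,55,0],[0,0,0],1],[[0,67,0],[0,0,0],1],[[0,79,0],[0,0,0],1],[[0,90,0],[0,0,0],1],[[0,98,0],[0,0,0],1]]'
```

```text
t: 12.8
position: [488.5, -168.5, 200.2]
tool_rot: [-1.194, 1.223, 1.204]
force: [1.8, -0.7, -1.9]
gripper_width: -0.2
```

```bash
python3 -m handwheel '[[[0,4,0],[0,0,0],1],[[0,8,0],[0,0,0],1],[[0,11,0],[0,0,0],1],[[0,13,0],[0,0,0],1],[[0,15,0],[0,0,0],1],[[0,16,0],[0,0,0],1],[[0,17,0],[0,0,0],1],[[0,18,0],[0,0,0],1],[[0,19,0],[0,0,0],1],[[0,20,0],[0,0,0],1]]'
python3 - <<'E'
from h import *
p=viewer.get_image('side');save(p,'s8')
cv2.imwrite('pics/s8z.png',cv2.resize(p['frame'][80:240,150:350],None,fx=3.5,fy=3.5,interpolation=2)[:,:,::-1])
E
```

```text
t: 13.8
position: [474.4, -168.9, 201.4]
tool_rot: [-1.202, 1.207, 1.193]
force: [20.7, 2.2, -15.2]
gripper_width: -0.2
```

View pics/s8z.png

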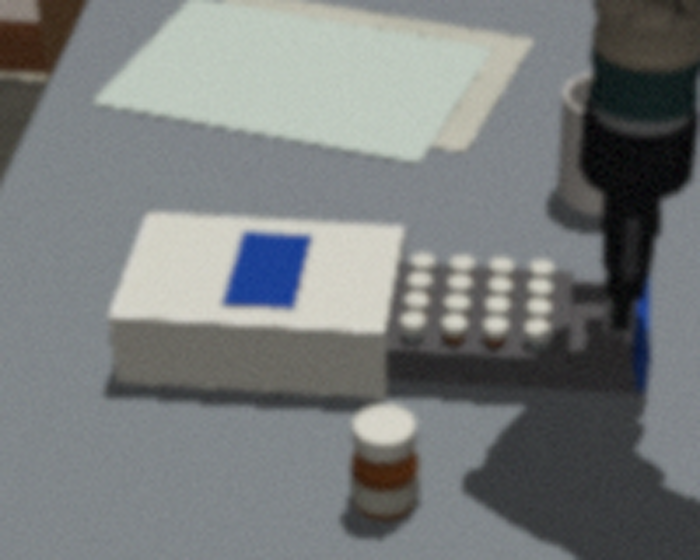

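```bash
python3 -m handwheel '[[[0,-4,0],[0,0,0],1],[[0,-8,0],[0,0,0],1],[[0,-10,0],[0,0,0],1],[[-8,-10,0],[0,0,0],1],[[-20,-10,0],[0,0,0],1],[[-40,-10,0],[0,0,0],1],[[-65,-10,0],[0,0,0],1],[[-95,-10,0],[0,0,0],1],[[-120,-10,0],[0,0,0],1],[[-130,-10,0],[0,0,0],1]]'
python3 - <<'E'
from h import *
np.set_printoptions(precision=1,suppress=True)
for n in('side','top','wrist'):
    p=viewer.get_image(n);save(p,n+'9')
    for k,z in dict(yellow_lip=44,blue_lip=44,amber_jar=0,gel_bottle=0,mug=0).items():
        for l in models.place_of(p,k)[:1]:print(n,k,l['p'],onz(p,l['location'],z))
E
```

```text
t: 14.85
position: [483.7, -169.7, 335.5]
tool_rot: [-1.207, 1.205, 1.188]
force: [0.5, -0.2, -0.2]
gripper_width: -0.0
side yellow_lip 0.86 [599.5 198.   44. ]
side blue_lip 0.78 [ 463.9 -182.9   44. ]
side amber_jar 0.87 [621.5  -5.5   0. ]
side gel_bottle 0.82 [565.7 373.4   0. ]
side mug 0.6 [ 484.5 -381.9    0. ]
top yellow_lip 0.67 [601.8 194.   44. ]
top blue_lip 0.76 [ 466.6 -166.6   44. ]
top amber_jar 0.8 [623.3 -12.    0. ]
top gel_bottle 0.75 [563.4 375.3   0. ]
top mug 0.98 [ 480. -389.    0.]
wrist blue_lip 0.97 [ 462.9 -171.7   44. ]
wrist amber_jar 0.64 [624.4  -8.    0. ]
wrist mug 0.73 [ 481.  -392.4    0. ]
```

View pics/side9.png

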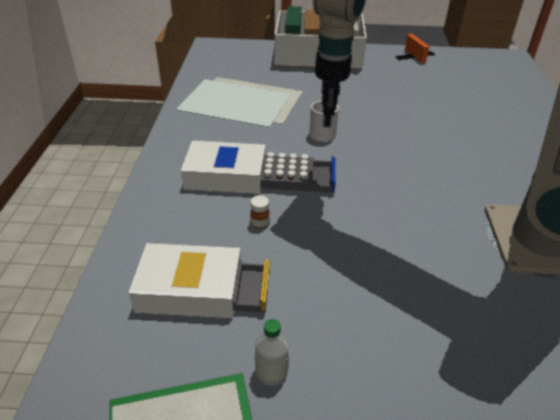

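View pics/top9.png

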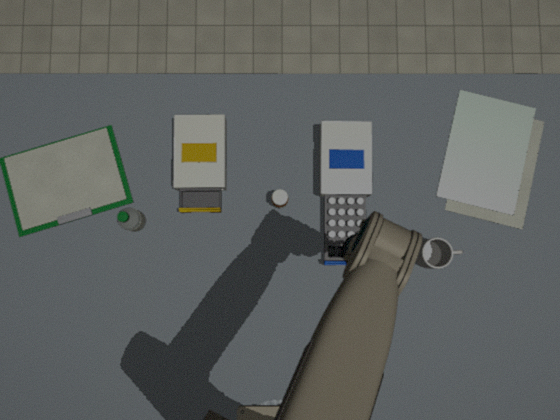

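```bash
python3 - <<'E'
from h import *
np.set_printoptions(precision=1,suppress=True)
def band(p,y0,y1,x0,x1,b):
    f=p['frame'].astype(int);c=(f[...,2]-f[...,0]>50) if b else (f[...,0]-f[...,2]>60)
    for col in range(x0,x1,6):
        rr=np.where(c[y0:y1,col])[0]
        if len(rr): print(col,rr.min()+y0,rr.max()+y0,end=' | ')
    print()
p=viewer.get_image('top')
band(p,195,225,182,220,0);band(p,250,275,326,350,1)
for row in(207,213):print(row,onz(p,(row,200),44))
for row in(260,265):print(row,onz(p,(row,335),44))
p=viewer.get_image('wrist');save(p,'w10')
s,M=st();print(M)
E
```

```text
182 208 211 | 188 208 211 | 194 208 211 | 200 208 211 | 206 208 211 | 212 208 211 | 218 208 211 | 
326 261 264 | 332 261 264 | 338 261 264 | 344 261 264 | 
207 [602.6 199.1  44. ]
213 [587.1 198.9  44. ]
260 [ 467.1 -144.4   44. ]
265 [ 454.6 -144.2   44. ]
[[ 0. -1.  0.]
 [ 0.  0.  1.]
 [-1. -0.  0.]]
```

View pics/w10.png

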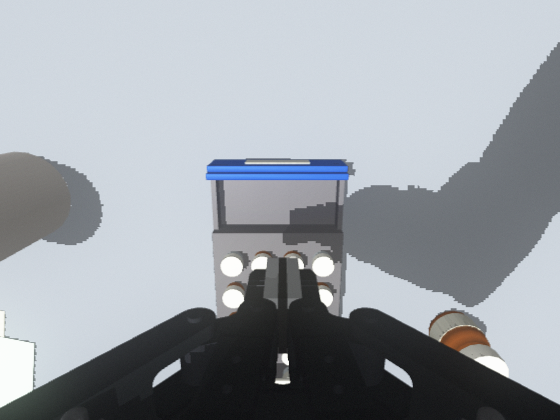

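```bash
python3 - <<'E'
from h import *
p=viewer.get_image('top');f=p['frame'].astype(float)
def cen(y0,y1,x0,x1,b,z):
    s=f[y0:y1,x0:x1];w=(s[...,2]-s[...,0]) if b else (s[...,0]-s[...,2])
    w=np.where(w>25,w,0);yy,xx=np.mgrid[y0:y1,x0:x1]
    return onz(p,((w*yy).sum()/w.sum(),(w*xx).sum()/w.sum()),z)
yp=cen(138,168,175,223,0,58);bp=cen(145,175,322,370,1,58)
yl=cen(203,216,182,218,0,44);bl=cen(256,268,328,346,1,44)
print(yp,bp,yl,bl,'diff out',(bp-bl)[0]-(yp-yl)[0]); print(r.state()['joint_velocities'].max(),r.state()['force'])
E
```

```text
[742.44934627 202.91416015  58.        ] [ 725.03096067 -174.60366319   58.        ] [596.62287079 201.41758202  44.        ] [ 460.82237394 -147.91309236   44.        ] diff out 118.38211125082489
0.0005392405481225802 [ 0.80383711 -0.04546289 -0.10712502]
```

Blue measures 118 mm further out than yellow by the roof patches and lips. That fits blue at its stop and yellow home, and both were also felt as hard stops.

```bash
python3 -c "
from bench import order; print(order.hand_in())"
```

```text
the job is handed in; nothing more can be done
None
```

I pushed the yellow tray home with the shut fingertips on the front of its lip. I then lowered them into the blue tray's well and drew it out by the rear face of its lip. The job is handed in at about 15 s of the 50 s allowed; it reported no verdict.

**Trays:**
- Yellow stalled on its stop at about 12 N and blue at about 21 N, against about 1.5 N of rail friction.
- Measured from the roof patches in the last top picture, blue stands 118 mm further out than yellow. Its stop is at 120 mm and the limit is 112 mm.
- A coarser estimate from the blue housing's front edge gave blue only about 115 mm out. One comparison of the roof outlines came out about 10 mm short. I put that down to poorly segmented roof edges: the two roofs measured 185 and 195 mm long, where both should be 190 mm.

**Jar, bottle and mug:** all three stand upright in the last pictures. Their positions agree with the start to within about 14 mm, which is about how far the network readings differ from one another. The arm never went near them.

**Robot:** it hung clear above the blue tray at rest, with about 1 N or less on the wrist.

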